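Eject two moulded specimens and lay them out in the spectrometer tray

ROBOT

A 6-joint arm with a two-finger parallel gripper is mounted at the origin on the work surface. World frame = base frame: x ahead of the robot, y to its left, z up, the work surface at z = 0. Lengths are in mm, angles in rad, forces in N, time in s.
With the tool pointing down it reaches from about 350 to 975 mm from the base axis. Payload 7.1 kg.
Tool frame: the origin (TCP) lies midway between the tips of the shut fingers; the grasp point (between the pads) lies 19 mm behind it; z points along the fingers, y is the line along which they close (so a half turn about z gives the same grasp; the last joint's range is limited). The gripper opens to 88 mm and grips with 3 to 60 N. Pads are 20 mm wide; open, the fingers measure 115 mm over their backs; the gripper's body (75 mm by 178 mm) begins 61 mm behind the grasp point.
Start: joints at [-1.138, 0.423, 1.63, -0, 1.089, -0.019], TCP at [272.88, -562.264, 222.675] pointing down, gripper open.
Joint ranges: [-3, 3], [-0.9, 2.11], [0.09, 2.58], [-1.31, 4.45], [0.11, 2.69], [-2.54, 2.54]. Speed limits (rad/s): [2.39, 2.39, 3.01, 3.14, 3.14, 3.14].

INTERFACE

Orientations are given as a rotation vector (axis times angle).
In Python, from workcell import ctrl gives the robot as it stands.
- The arm moves only by the shell command python3 -m pendant 'ROWS'. ROWS is a JSON object of lists of equal length, an entry for each row: "grip": the opening, from -1 (shut) to 1 (fully open); "linear": the shift along the tool's x, y, z in mm, a list of three; "angular": the turn, a rotation vector about the tool's x, y, z in rad, a list of three. In form: {"grip": [grip, ...], "linear": [[tx, ty, tz], ...], "angular": [[ax, ay, az], ...]}. A call has 1 to 12 rows; each row shifts and turns the commanded pose from where the row before left it, along the tool's axes as they then stand; what a row does not reach is not made up. A row lasts 1/12 s, in which the tool goes at most 41.7 mm and 7.16 degrees, less where a joint would pass 70% of its speed; a pose out of reach is approached as far as the arm can. A call with a gripper value outside its range is refused whole. The fingers move at their own pace and stop on an object; the grip force is fixed at half the most. Time passes only in rows, so rows that do not move let the fingers close. It gives the time, the measured TCP pose, the force, the opening and the grip force at its end, in the units of the state.
- ctrl.get_obs(): the state, without advancing time (a new reading comes with each control period).
- ctrl.get_image(name): name is "side" or "top" or "wrist"; returns the picture (384x512x3 uint8, red, green, blue); there is no depth.
- ctrl.camera_params(name): a dict with "vfov" (degrees; the focal length in pixels is half the picture's height over the tangent of half this angle, whatever the lens; pixels are square), "cx", "cy" (the principal point, pixels), "R" (3x3) and "t" (3): a world point X has camera coordinates R X + t; the wrist camera has in their place "T_tool_cam" (4x4, takes a point from camera to tool coordinates, whose origin is the TCP and whose axes are the flange's). Camera axes: x right, y down, z forward; pixel columns grow to the right and rows downward; lengths in mm; the calibration is good to about 2 mm. A picture is of the moment at which its call begins: read the wrist's pose just before it. camera_params takes no time and is no camera call.
- ctrl.close_job(): hands the job in; it is judged then, once.
The state is a dict: "t": time; "qpos": joint angles; "qvel": joint speeds; "joint_torque": joint torques, N m; "ee_pos": TCP position; "orientation": TCP orientation; "ft_force": force on the tool from outside, world axes, zero at the start; "moment": the same for the moment, N m; "width": finger opening in mm; "grasp_force": force on a finger pad.
Only numpy, scipy, OpenCV 4.12 (cv2) and the standard library are available. Lean on these libraries where they do the work, as an engineer would, in place of code of your own. Each camera call takes 0.05 s, during which the arm holds its last target. There are 200 camera calls.

TASK

Two white plastic test pieces, a ring and a solid disc, lie sunk in the open mould: turn the mould's knob clockwise all the way to its stop so that its pistons raise them clear enough to grip. Then lift the ring out and lay it flat in the tray pocket marked with one pip, and after it the disc in the pocket marked with two pips, setting each down without dropping it. Leave the beaker, the jar and the screwdriver where they are.

Things in the scene. Friction and masses are not known exactly. Their poses are not given: they have to be found in the camera images.
- mould: Fixed dark steel mould block, 90 (x) x 200 (y) x 40 mm high; origin at the centre of its underside, z up. In its top face two round cavities, diameter 38, 16 mm deep, at own (x,y) = (0,60) and (0,0) mm, and the knob at (0,-66) mm. Either piece may be in either cavity, on a piston: underside 25 mm above the mould's underside with the knob at 0, 37 mm with the knob at its stop.
- knob (a joint): Ejector knob angle in rad, 0 to 3.0 (stop), growing clockwise seen from above; starts at 0 to 0.25. Its screw lifts both pistons by 4 mm per rad, 12 mm in all. Friction 0.08 N m, no spring: knob and pistons stay where left. Most wrists need more than one grasp.
- knob_grip (a point): Point on the knob's vertical axis to grip at, 37 mm above the mould's face. The knob is a black upright bar, 42 long x 14 thick x 32 mm high, top 44 mm above the face, on a skirt of diameter 44 mm (top 14 mm above the face) and a steel base of diameter 68 mm, 6 mm high. This point's x axis runs along the bar: the mould's x at knob 0, turning with it.
- ring: White plastic ring (loose), outer diameter 36, hole 14, 13 mm thick, 15 to 31 g; origin at the centre of its underside, z along its axis (up). In the mould its top starts 1 to 2 mm below the mould's face (not grippable); with the knob at its stop it stands 10 mm above the face, 3 mm still inside the cavity.
- disc: White plastic solid disc (loose), diameter 36, 13 mm thick, 17 to 35 g; origin at the centre of its underside, z along its axis (up). Sits and rises in the mould exactly as the ring does.
- tray: Fixed grey plastic sample tray, 86 (x) x 200 (y) x 14 mm high; origin at the centre of its underside, z up. Three round pockets in a row along its y, of diameter 44 mm and 4 mm deep with dark floors, 62 mm apart; on the margin at its own -x side black pips (diameter 8 mm, 12 mm apart) beside each pocket number them 1, 2 and 3. A piece laid in a pocket stands 9 mm above the tray's face.
- pocket1 (a point): Centre of the floor of the pocket with one pip, 10 mm above the tray's underside, at the tray's own y = +62 mm. Axes as the tray.
- pocket2 (a point): Centre of the floor of the middle pocket, with two pips, 10 mm above the tray's underside. Axes as the tray.
- beaker: Bystander: empty glass beaker, diameter 60, 75 mm high; origin at the centre of its underside.
- jar: Bystander: amber jar with white cap, diameter 52, 60 mm high; origin at the centre of its underside.
- driver: Bystander: screwdriver lying flat, 200 mm long, black handle; origin below its middle on the table, x along it towards the blade.
Not all that is in view belongs to the job. Leave any black or brown look-alike of the disc alone.

How it is judged (in metres and radians):
On the way, in this order (a step that is already met when the one before it is completed fails the run):
1. the knob has been turned to its stop (value of joint knob above 2.75 rad), for 0.1 s.
2. the ring lies let go in the one-pip pocket (horizontal distance between ring and pocket1 below 0.006 m and z of ring in the frame of pocket1 between -0.0025 and 0.0025 m and angle between the z axis of ring and the z axis of tray, either way round below 0.08 rad and contact force between the fingers and ring below 0.1 N and linear speed of ring below 0.02 m/s), for 0.2 s.
3. the disc lies let go in the two-pip pocket (horizontal distance between disc and pocket2 below 0.006 m and z of disc in the frame of pocket2 between -0.0025 and 0.0025 m and angle between the z axis of disc and the z axis of tray, either way round below 0.08 rad and contact force between the fingers and disc below 0.1 N and linear speed of disc below 0.02 m/s), for 0.2 s.
At the end, for the whole second after the job is handed in: The ring lies flat on the floor of the one-pip pocket and the disc on that of the two-pip pocket (within 6 mm of the centre, 2.5 mm of the floor's height, 0.08 rad of flat), let go and at rest (all of step 2 and all of step 3); the robot touches nothing.
It fails at once if a bystander is moved by more than 25 mm (distance of any of beaker, jar, driver from where it was at the start of the episode above 0.025 m).
It fails at once if a piece is dropped (falls free faster than 0.6 m/s, about 20 mm) ((contact force between the fingers and ring below 0.05 N and linear speed of ring above 0.6 m/s) or (contact force between the fingers and disc below 0.05 N and linear speed of disc above 0.6 m/s)).
It also fails if it takes over 69 s, if anything falls off the work surface, if the arm or the gripper's body presses on something with over 40 N, if the wrist force passes 120 N, or if a joint passes its speed limit or range.

## Working session

There is one attempt and no reset: what is moved stays moved. The work goes in short steps, Python scripts to look and compute and a shell command to move; the robot and the scene stay as the last step left them, time stands still between calls to the robot, and variables do not carry over. Pictures are saved under pics/ and viewed, at most 13 in all, crops included, and the job is handed in when it is done.

```bash
ls; mkdir -p pics; python3 - <<'E'
from workcell import ctrl
import cv2
o=ctrl.get_obs();print({k:(v if not hasattr(v,'tolist') else v.tolist()) for k,v in o.items()})
for n in ["top","side","wrist"]:
    im=ctrl.get_image(n);cv2.imwrite(f"pics/{n}0.png",im[:,:,::-1]);print(n,ctrl.camera_params(n))
E
```

```text
pics
{'t': 0.0, 'qpos': [-1.1379992518341424, 0.42385602801840583, 1.6306592603338665, -2.4156827725599816e-05, 1.0885716290281198, -0.01899358595261575], 'qvel': [0.0008554959683282447, 0.000135934389435237, 0.0011515222974002293, 0.0008700482095183048, -5.9985387609657996e-05, 0.0012480793287361657], 'joint_torque': [-0.0005065198820375372, -54.46297287940979, -27.366596460342407, 0.06431263172999024, 0.022828130749985576, -0.00010850659464267665], 'ee_pos': [272.6576439785337, -561.7970176508621, 221.9042780965576], 'orientation': [-3.0603522889631325, -0.703341488246696, 0.0005148285340986566], 'ft_force': [0.17888154832613148, 0.8989811032127577, 0.645679399990945], 'moment': [0.004016484753877539, 0.004026503876151881, 0.0036922028715566002], 'grasp_force': 0.0, 'width': 87.19768222448673}
top {'vfov': 48.506623363675914, 'cx': 259.3073229321246, 'cy': 196.64333738153206, 'R': array([[-0.07348902, -0.99729493,  0.00147992],
       [-0.96919858,  0.07106873, -0.23580362],
       [ 0.23506058, -0.01876332, -0.9717996 ]]), 't': array([ 44.91429555, 579.38219015, 774.76634657])}
side {'vfov': 47.8322064712719, 'cx': 248.83625853024026, 'cy': 197.75312480284632, 'R': array([[-0.73909464, -0.6734683 ,  0.01340024],
       [-0.35720881,  0.37499612, -0.85544127],
       [ 0.57108754, -0.63703874, -0.51772644]]), 't': array([428.58734244, 257.7803787 , 752.92424623])}
wrist {'vfov': 62.38145051148206, 'cx': 252.77681337662165, 'cy': 191.15255613967358, 'T_tool_cam': array([[-1.57899603e-03, -9.69116753e-01, -2.46597294e-01,
         6.65700536e+01],
       [ 9.99998576e-01, -1.38349437e-03, -9.66053633e-04,
         7.82048683e-01],
       [ 5.95052793e-04, -2.46598468e-01,  9.69117558e-01,
        -1.61482457e+02],
       [ 0.00000000e+00,  0.00000000e+00,  0.00000000e+00,
         1.00000000e+00]])}
```

View pics/top0.png

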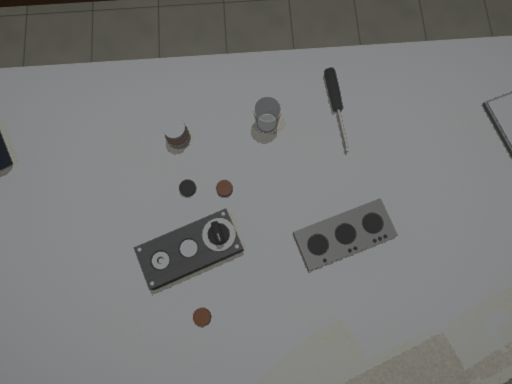

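View pics/side0.png

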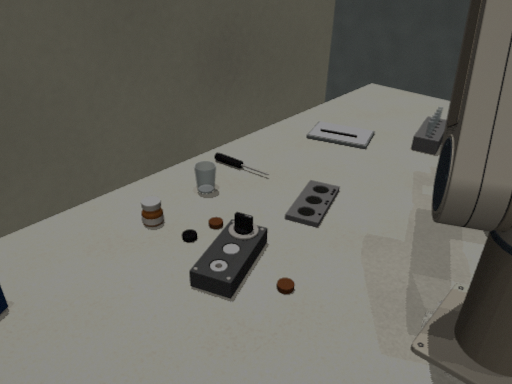

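The top view shows the mould with the ring at (160,260), the disc at (189,248) and the knob at (219,235). The tray pockets are at (318,244) with 1 pip, (346,234) with 2 and (373,223) with 3. The beaker, jar and driver are farther away at the top, and the side view agrees.

```bash
cat > h.py <<'E'
import numpy as np, cv2
from scipy.spatial.transform import Rotation as Ro
from workcell import ctrl
def cam(name,obs=None):
    p=ctrl.camera_params(name); f=192/np.tan(np.radians(p['vfov']/2))
    if name=='wrist':
        T=np.eye(4);T[:3,:3]=Ro.from_rotvec(obs['orientation']).as_matrix();T[:3,3]=obs['ee_pos']
        W=T@p['T_tool_cam'];R=W[:3,:3].T;t=-R@W[:3,3]
    else:R,t=p['R'],p['t']
    return f,p['cx'],p['cy'],R,t
def px2w(c,uv,z):
    f,cx,cy,R,t=c; d=R.T@np.array([(uv[0]-cx)/f,(uv[1]-cy)/f,1]);o=-R.T@t
    return o+d*(z-o[2])/d[2]
def w2px(c,X):
    f,cx,cy,R,t=c;q=R@np.array(X,float)+t;return q[:2]/q[2]*f+[cx,cy]
def shift(obs,target,yaw=None):
    "tool-frame shift to target"
    return Ro.from_rotvec(obs['orientation']).as_matrix().T@(np.array(target)-obs['ee_pos'])
E
python3 - <<'E'
from h import *
c=cam('top')
for n,uv,z in [('ring',(160,260),38),('disc',(189,248),38),('knobskirt',(219,235),54),('p1',(318,244),10),('p2',(346,234),10),('p3',(373,223),10),('beaker',(267,122),0),('jar',(177,135),30)]:
    print(n,px2w(c,uv,z).round(1))
o=ctrl.get_obs();print(Ro.from_rotvec(o['orientation']).as_matrix().round(3))
print(shift(o,[*px2w(c,(195,246),38)[:2],330]))
E
python3 -c "
import cv2;a=cv2.imread('pics/top0.png')[180:300,120:410];cv2.imwrite('pics/topc.png',cv2.resize(a,None,fx=2.7,fy=2.7,interpolation=cv2.INTER_CUBIC))"
```

```text
ring [474.1 207.7  38. ]
disc [493.7 149.5  38. ]
knobskirt [512.9  87.1  54. ]
p1 [ 486.1 -112.5   10. ]
p2 [ 502.5 -172.8   10. ]
p3 [ 521.4 -232.    10. ]
beaker [768.4 -28.9   0. ]
jar [739.6 168.   30. ]
[[ 0.9    0.437 -0.   ]
 [ 0.437 -0.9    0.001]
 [ 0.    -0.001 -1.   ]]
[ 506.90382298 -531.43801555 -107.25483896]
```

View pics/topc.png

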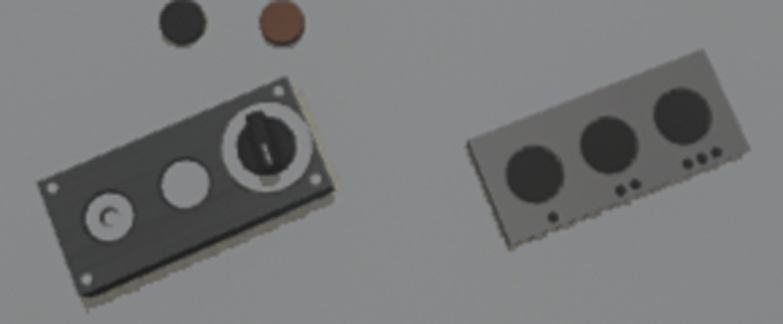

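Spacings check out: pockets 62 mm, cavities 61 mm, knob to disc 65 mm. The first move passes over the tray for a wrist view.

```bash
python3 -m pendant '{"grip":[1,1,1,1,1,1,1,1,1,1,1,1],"linear":[[15,-15,0],[25,-25.5,0],[25,-25.5,0],[25,-25.5,0],[25,-25.5,0],[25,-25.5,0],[25,-25.5,0],[25,-25.5,0],[25,-25.5,0],[25,-25.5,0],[25,-25.5,0],[15,-15,0]],"angular":[[0,0,0],[0,0,0],[0,0,0],[0,0,0],[0,0,0],[0,0,0],[0,0,0],[0,0,0],[0,0,0],[0,0,0],[0,0,0],[0,0,0]]}'
python3 - <<'E'
from h import *
import pickle
o=ctrl.get_obs();im=ctrl.get_image('wrist');cv2.imwrite('pics/w1.png',im[:,:,::-1]);pickle.dump(o,open('o1.pkl','wb'));print(o['qpos'],o['qvel'],o['ee_pos'],o['orientation'])
E
```

```text
t: 1.15
ee_pos: [400.5, -180.9, 222.6]
orientation: [-3.061, -0.705, 0.0]
ft_force: [-0.3, 0.6, -0.1]
width: 87.8
grasp_force: 0.0
[-4.51656035e-01  1.46933418e-01  2.02228383e+00  6.38529415e-04
  9.72930666e-01  6.65926257e-01] [ 0.54536494 -0.03700039  0.0416994  -0.01289965 -0.01310727  0.52525957] [ 400.46713799 -180.85838297  222.59314464] [-3.06066263e+00 -7.05108915e-01  1.59055605e-04]
```

```bash
python3 -m pendant '{"grip":[1,1,1,1,1,1,1,1,1],"linear":[[15,-15,0],[25,-25.5,0],[28,-28,0],[28,-28,0],[28,-28,0],[28,-28,0],[28,-28,0],[25,-25,0],[15,-15,0]],"angular":[[0,0,0],[0,0,0],[0,0,0],[0,0,0],[0,0,0],[0,0,0],[0,0,0],[0,0,0],[0,0,0]]}'
python3 - <<'E'
from h import *
import pickle
o=ctrl.get_obs();im=ctrl.get_image('wrist');cv2.imwrite('pics/w2.png',im[:,:,::-1]);pickle.dump(o,open('o2.pkl','wb'));print(o['qpos'],o['qvel'],o['ee_pos'],o['orientation'])
a=np.hstack([cv2.resize(cv2.imread(f'pics/w{i}.png'),(400,300)) for i in (1,2)]);cv2.imwrite('pics/w12.png',a)
E
```

```text
t: 1.95
ee_pos: [503.0, 113.8, 222.7]
orientation: [-3.061, -0.706, -0.001]
ft_force: [0.9, -0.3, 0.5]
width: 87.9
grasp_force: 0.0
[1.99127699e-01 2.62567810e-01 1.86994766e+00 5.14701586e-04
 1.00824028e+00 1.31604996e+00] [ 0.402415    0.18602174 -0.24911275 -0.01421827  0.0777079   0.39294111] [502.96115063 113.77601346 222.6873279 ] [-3.06073772e+00 -7.06327370e-01 -1.33294154e-03]
```

View pics/w12.png

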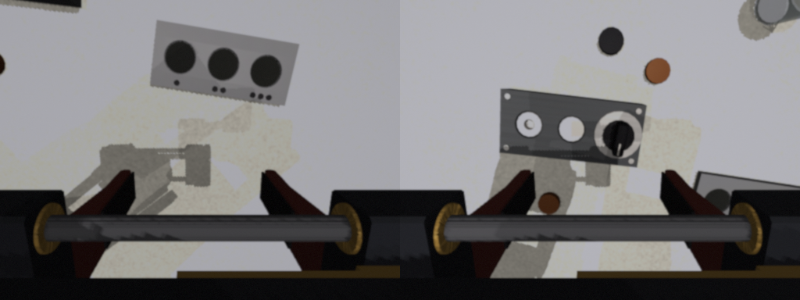

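The left frame shows the tray with pockets at about (180,56), (222,64) and (265,71) at half scale. The right frame shows the mould with the ring at (529,124), the disc at (572,129) and the knob at (618,135). Next I measure them by contours.

```bash
cat >> h.py <<'E'
def ells(im,thr,inv,amin,amax):
    g=cv2.cvtColor(im,cv2.COLOR_RGB2GRAY);m=((g<thr) if inv else (g>thr)).astype(np.uint8)
    cs,_=cv2.findContours(m,cv2.RETR_CCOMP,cv2.CHAIN_APPROX_NONE);r=[]
    for q in cs:
        a=cv2.contourArea(q)
        if amin<a<amax and len(q)>10:
            e=cv2.fitEllipse(q);b=e[1][0]/e[1][1];fill=a/(np.pi/4*e[1][0]*e[1][1])
            if b>.75 and fill>.9:r.append((np.array(e[0]),np.array(e[1])))
    return r
E
python3 - <<'E'
from h import *
import pickle
o1=pickle.load(open('o1.pkl','rb'));c=cam('wrist',o1);im=cv2.imread('pics/w1.png')[:,:,::-1]
for thr in(50,60,75):
    for e in ells(im,thr,True,300,3000):print('tray',thr,e[0].round(1),e[1].round(1),px2w(c,e[0],14).round(1))
o=ctrl.get_obs();print(o['qvel'].round(3),o['ee_pos'],o['t']);im=ctrl.get_image('wrist');cv2.imwrite('pics/w3.png',im[:,:,::-1]);c=cam('wrist',o)
pickle.dump(o,open('o3.pkl','wb'))
for thr in(110,140):
    for e in ells(im,thr,False,40,6000):print('w',thr,e[0].round(1),e[1].round(1),px2w(c,e[0],39).round(1),px2w(c,e[0],46).round(1))
for e in ells(im,60,True,300,6000):print('dark',e[0].round(1),e[1].round(1),px2w(c,e[0],54).round(1))
cv2.imwrite('pics/w3c.png',cv2.resize(im[90:240,110:330,::-1],None,fx=3.6,fy=3.6,interpolation=cv2.INTER_CUBIC))
E
```

```text
tray 50 [339.9  90.8] [35.6 39.2] [ 522.  -230.2   14. ]
tray 50 [285.3  81.9] [36.1 38.6] [ 503.8 -171.1   14. ]
tray 50 [230.1  72.8] [36.6 38.9] [ 485.7 -112.2   14. ]
tray 60 [340.   90.8] [36.5 40. ] [ 521.9 -230.2   14. ]
tray 60 [285.5  81.7] [37.  39.4] [ 504.  -171.2   14. ]
tray 60 [230.3  72.7] [37.3 40.1] [ 485.9 -112.3   14. ]
tray 75 [340.   90.8] [37.6 41. ] [ 522.  -230.3   14. ]
tray 75 [285.5  81.7] [38.  40.6] [ 504.  -171.2   14. ]
tray 75 [230.1  72.6] [38.5 41.3] [ 485.9 -112.1   14. ]
[-0.068 -0.029  0.048 -0.021 -0.001 -0.093] [504.08424419 115.52709911 222.81343335] 2.0
w 110 [220.8 166.9] [30.8 31.5] [494.8 149.9  39. ] [496.2 149.8  46. ]
w 110 [166.6 160.8] [30.1 32.1] [474.9 206.1  39. ] [476.8 204.8  46. ]
w 110 [306.7 144.4] [7.  7.6] [558.   76.4  39. ] [558.1  77.8  46. ]
w 110 [138.9 125.1] [7.5 8.1] [497.6 247.3  39. ] [499.  245.2  46. ]
w 110 [478.2  13.3] [31.5 39.9] [744.7 -14.3  39. ] [741.1 -11.1  46. ]
w 110 [329.9  93.1] [32.  35.7] [615.4  79.9  39. ] [614.4  81.2  46. ]
w 110 [271.1  55. ] [33.4 37.4] [621.6 151.7  39. ] [620.5 151.5  46. ]
w 140 [220.8 167. ] [29.6 30.4] [494.8 149.9  39. ] [496.2 149.7  46. ]
w 140 [166.7 160.9] [29.1 30.9] [474.9 206.   39. ] [476.7 204.8  46. ]
w 140 [329.7  93.3] [33.1 37.6] [615.1  80.   39. ] [614.1  81.3  46. ]
w 140 [270.8  55.2] [34.4 39. ] [621.3 151.9  39. ] [620.1 151.7  46. ]
dark [280.5 177.9] [37.2 44.1] [514.9  87.6  54. ]
dark [271.2  54.8] [29.5 33.4] [619.3 151.3  54. ]
```

View pics/w3c.png

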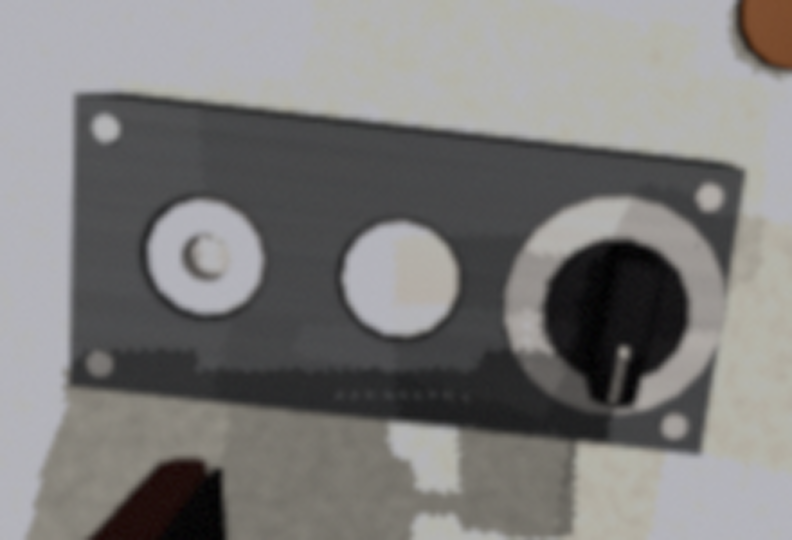

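The crop shows the ring at (205,257), the disc at (400,279) and the knob centre near (614,304), with its white pointer running from (624,350) to (612,400).

```bash
python3 - <<'E'
from h import *
import pickle
o=pickle.load(open('o3.pkl','rb'));c=cam('wrist',o)
P=lambda u,v,z:px2w(c,(110+u/3.6,90+v/3.6),z).round(1)
print('base',P(614,304,46));a=P(624,350,84);b=P(612,400,84);print(a,b,np.arctan2(*(a-b)[[1,0]]))
# screws
s=[P(105,128,40),P(98,363,40),P(674,427,40),P(709,196,40)];print(s, sum(s)/4)
d=s[0]-s[3];print('yaw',np.arctan2(-d[0],d[1]));d=s[1]-s[2];print('yaw',np.arctan2(-d[0],d[1]))
g=cv2.cvtColor(cv2.imread('pics/w3.png'),cv2.COLOR_BGR2GRAY)
ct=cam('top')
for uv in [(190.2+0,0)]:pass
o=ctrl.get_obs();R=Ro.from_rotvec(o['orientation']).as_matrix();print('tool yaw',np.arctan2(R[1,0],R[0,0]),o['qpos'][5],o['ee_pos'])
im=cv2.imread('pics/top0.png')[:,:,::-1]
for e in ells(im,50,True,60,800):print('topdark',e[0],px2w(ct,e[0],14).round(1))
for e in ells(im,135,False,60,1500):print('topwhite',e[0],e[1],px2w(ct,e[0],39).round(1))
E
```

```text
base [517.1  87.9  46. ]
[512.3  86.   84. ] [498.4  82.5  84. ] 0.24667070888940296
[array([497.5, 246.5,  40. ]), array([429.4, 222.8,  40. ]), array([489.4,  51.9,  40. ]), array([558.1,  76.4,  40. ])] [493.6 149.4  40. ]
yaw 0.3422416428601286
yaw 0.3376388628608712
tool yaw 0.45543509804787047 1.3135058199482712 [502.99087089 113.35988882 222.53466774]
topdark [317.4276123  244.39259338] [ 484.9 -110.6   14. ]
topdark [344.95626831 233.59683228] [ 503.  -169.9   14. ]
topdark [217.88514709 233.46440125] [522.5  92.5  14. ]
topdark [372.0317688 222.9119873] [ 521.1 -228.9   14. ]
topdark [187.02275085 187.93762207] [624.7 153.   14. ]
topwhite [224.01269531 188.52046204] [20.03306198 21.28584099] [611.   73.1  39. ]
topwhite [187.11929321 188.21914673] [20.7077713  21.52502251] [617.2 148.9  39. ]
```

```bash
python3 -m pendant '{"grip":[1,1,1,1,1,1,1,1,1,1,1,1],"linear":[[0,0,0],[0,0,0],[0,0,0],[0,0,0],[0,0,0],[0,0,0],[0,0,0],[0,0,0],[0,0,0],[0,0,0],[0,0,0],[0,0,0]],"angular":[[0,0,-0.122],[0,0,-0.122],[0,0,-0.122],[0,0,-0.122],[0,0,-0.122],[0,0,-0.122],[0,0,-0.122],[0,0,-0.122],[0,0,-0.122],[0,0,-0.122],[0,0,-0.122],[0,0,-0.122]]}' >/dev/null
python3 -m pendant '{"grip":[1,1,1,1,1,1,1,1,1,1,1,1],"linear":[[0,0,0],[0,0,0],[0,0,0],[0,0,0],[0,0,0],[0,0,0],[0,0,0],[0,0,0],[0,0,0],[0,0,0],[0,0,0],[0,0,0]],"angular":[[0,0,-0.122],[0,0,-0.122],[0,0,-0.122],[0,0,-0.122],[0,0,-0.122],[0,0,-0.122],[0,0,-0.122],[0,0,-0.122],[0,0,-0.122],[0,0,-0.122],[0,0,-0.122],[0,0,-0.122]]}' >/dev/null
python3 -m pendant '{"grip":[1,1],"linear":[[0,0,0],[0,0,0]],"angular":[[0,0,0],[0,0,0]]}'
cat > go.py <<'E'
import sys
from h import *
x,y,z,yaw=map(float,sys.argv[1:5]);o=ctrl.get_obs();R=Ro.from_rotvec(o['orientation']).as_matrix()
yw=np.arctan2(R[1,0],R[0,0]);d=(yw-yaw+np.pi)%(2*np.pi)-np.pi
print('pos',o['ee_pos'].round(1),'yaw',round(yw,3),'tilt',R[2].round(4),'q6',o['qpos'][5].round(3),'w',o['width'],'t',o['t'])
print('shift tool',shift(o,[x,y,z]).round(1),'turn z',round(d,3))
E
python3 go.py 516.2 87.5 60 3.38
python3 - <<'E'
from h import *
o=ctrl.get_obs();im=ctrl.get_image('wrist');cv2.imwrite('pics/w4.png',im[:,:,::-1]);c=cam('wrist',o)
for e in ells(im,140,False,40,6000):print('w',e[0].round(1),e[1].round(1),px2w(c,e[0],39).round(1),px2w(c,e[0],46).round(1))
for e in ells(im,60,True,300,6000):print('dark',e[0].round(1),e[1].round(1),px2w(c,e[0],54).round(1))
E
```

```text
t: 4.22
ee_pos: [501.7, 109.8, 222.6]
orientation: [0.366, -3.12, 0.0]
ft_force: [-0.1, 0.4, 0.4]
width: 88.0
grasp_force: 0.0
pos [501.7 109.8 222.6] yaw -2.908 tilt [ 6.e-04 -2.e-04 -1.e+00] q6 -1.612 w 87.97861980535706 t 4.2167
shift tool [ -9.1 -25.  162.6] turn z -0.005
w [289.9 174.6] [29.5 30.4] [493.5 149.2  39. ] [492.4 148.1  46. ]
w [343.8 169. ] [29.1 31. ] [473.8 205.4  39. ] [473.1 203.1  46. ]
w [205.1 250. ] [29.4 31.7] [603.6  75.4  39. ] [600.2  75.7  46. ]
dark [230.3 185.1] [36.5 44. ] [516.8  87.9  54. ]
dark [ 14.2 114.6] [31.6 39.4] [ 495.5 -140.6   54. ]
dark [ 66.2 110.6] [34.4 39.8] [479.4 -89.7  54. ]
dark [303.3  48.7] [30.  34.6] [368.7 127.6  54. ]
```

View pics/w4.png

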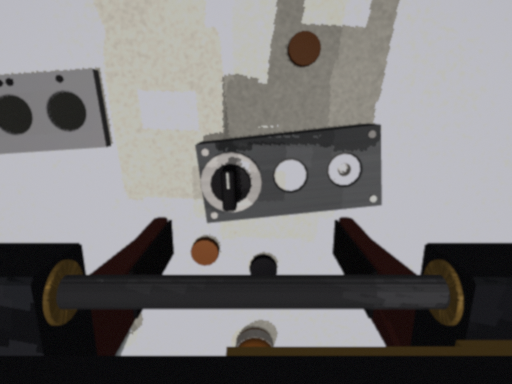

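Ring, disc and knob are all seen from the reversed side. The averages agree within 1 mm: knob (516, 87.5), disc (494.2, 149.6), ring (474.4, 205.8). Next I approach the knob.

```bash
python3 -m pendant '{"grip":[0.2,0.2,0.2,0.2,0.2,0.2,0.2],"linear":[[-3,-8,15],[-3,-8,25],[-3,-9,25],[0,0,25],[0,0,20],[0,0,0],[0,0,0]],"angular":[[0,0,0],[0,0,0],[0,0,0],[0,0,0],[0,0,0],[0,0,0],[0,0,0]]}'
python3 go.py 516 87.5 60 3.38
```

```text
t: 4.85
ee_pos: [515.9, 88.2, 112.0]
orientation: [0.37, -3.117, 0.0]
ft_force: [-0.2, -0.1, 0.4]
width: 52.9
grasp_force: 0.0
pos [515.9  88.2 112. ] yaw -2.906 tilt [ 2.6e-03  2.0e-04 -1.0e+00] q6 -1.66 w 52.87821142517329 t 4.85
shift tool [-0.1 -0.8 52. ] turn z -0.002
```

```bash
python3 -m pendant '{"grip":[0.2,0.2,0.2,0.2,-1,-1,-1,-1,-1,-1,-1],"linear":[[0,-0.8,15],[0,0,20],[0,0,16],[0,0,0],[0,0,0],[0,0,0],[0,0,0],[0,0,0],[0,0,0],[0,0,0],[0,0,0]],"angular":[[0,0,0],[0,0,0],[0,0,0],[0,0,0],[0,0,0],[0,0,0],[0,0,0],[0,0,0],[0,0,0],[0,0,0],[0,0,0]]}'
python3 go.py 516 87.5 60 3.38
```

```text
t: 5.77
ee_pos: [517.0, 88.4, 62.2]
orientation: [-0.372, 3.119, 0.001]
ft_force: [-1.4, 4.0, 4.5]
width: 13.9
grasp_force: 29.9
pos [517.   88.4  62.2] yaw -2.904 tilt [-7.e-04  8.e-04 -1.e+00] q6 -1.663 w 13.852521640157148 t 5.7667
shift tool [ 1.2 -0.6  2.2] turn z -0.001
```

```bash
python3 -m pendant '{"grip":[-1,-1,-1,-1,-1,-1,-1,-1,-1,-1,-1,-1],"linear":[[0,0,0],[0,0,0],[0,0,0],[0,0,0],[0,0,0],[0,0,0],[0,0,0],[0,0,0],[0,0,0],[0,0,0],[0,0,0],[0,0,0]],"angular":[[0,0,0.1],[0,0,0.1],[0,0,0.1],[0,0,0.1],[0,0,0.1],[0,0,0.1],[0,0,0.1],[0,0,0.1],[0,0,0.1],[0,0,0.1],[0,0,0.1],[0,0,0.1]]}'
python3 -c "
from h import *;print(ctrl.get_obs()['moment'])"; python3 go.py 516 87.5 60 3.38
```

```text
t: 6.77
ee_pos: [516.8, 87.9, 62.2]
orientation: [1.46, 2.782, -0.0]
ft_force: [-1.2, 0.4, 6.5]
width: 13.6
grasp_force: 29.9
[-0.02039105  0.2326233   0.03719872]
pos [516.8  87.9  62.2] yaw 2.175 tilt [-1.e-04 -0.e+00 -1.e+00] q6 -0.458 w 13.624262291778514 t 6.7667
shift tool [ 0.2 -0.9  2.2] turn z -1.205
```

```bash
python3 -m pendant '{"grip":[-1,-1,-1,-1,-1,-1,-1,-1,-1,-1,-1,-1],"linear":[[0,0,0],[0,0,0],[0,0,0],[0,0,0],[0,0,0],[0,0,0],[0,0,0],[0,0,0],[0,0,0],[0,0,0],[0,0,0],[0,0,0]],"angular":[[0,0,0.12],[0,0,0.12],[0,0,0.12],[0,0,0.12],[0,0,0.12],[0,0,0.12],[0,0,0.12],[0,0,0.12],[0,0,0.12],[0,0,0.12],[0,0,0.12],[0,0,0.12]]}'
python3 -m pendant '{"grip":[-1,-1,-1,-1,-1],"linear":[[0,0,0],[0,0,0],[0,0,0],[0,0,0],[0,0,0]],"angular":[[0,0,0.08],[0,0,0.07],[0,0,0.05],[0,0,0.05],[0,0,0]]}'
python3 -c "
from h import *;print(ctrl.get_obs()['moment'])"; python3 go.py 516 87.5 60 3.38
```

```text
t: 7.77
ee_pos: [516.2, 88.0, 62.2]
orientation: [-2.932, -1.127, 0.002]
ft_force: [-4.2, 1.4, 7.8]
width: 14.0
grasp_force: 29.9
t: 8.18
ee_pos: [516.1, 88.1, 62.2]
orientation: [-3.048, -0.757, 0.002]
ft_force: [-3.3, 1.0, 8.4]
width: 13.9
grasp_force: 29.9
[ 0.32250759  0.7303728  -0.08705737]
pos [516.1  88.1  62.2] yaw 0.487 tilt [-1.3e-03 -9.0e-04 -1.0e+00] q6 1.229 w 13.875621970875635 t 8.1833
shift tool [-0.3  0.5  2.2] turn z -2.893
```

```bash
python3 -m pendant '{"grip":[-1,-1,-1],"linear":[[0,0,0],[0,0,0],[0,0,0]],"angular":[[0,0,0.04],[0,0,0.03],[0,0,0]]}' >/dev/null
python3 -c "
from h import *;print(ctrl.get_obs()['moment'])"; python3 go.py 516 87.5 60 0.487
```

```text
[0.3899306  0.72224757 0.68776306]
pos [516.1  88.   62.2] yaw 0.42 tilt [-1.3e-03 -3.0e-04 -1.0e+00] q6 1.297 w 14.59762428033033 t 8.4333
shift tool [-0.3  0.4  2.2] turn z -0.067
```

The moment jump to 0.69 N m shows the stop is reached. I release, raise and turn.

```bash
python3 -m pendant '{"grip":[-0.2,-0.2,-0.2,-0.2,0.2,0.2,0.2,0.2,0.2],"linear":[[0,0,0],[0,0,0],[0,0,0],[0,0,0],[0,0,-15],[0,0,-30],[0,0,-40],[0,0,-40],[0,0,-25]],"angular":[[0,0,-0.03],[0,0,0],[0,0,0],[0,0,0],[0,0,0],[0,0,0],[0,0,0],[0,0,0],[0,0,0]]}'
python3 -m pendant '{"grip":[1,1,1,1,1,1,1,1,1,1,1,1],"linear":[[0,0,0],[0,0,0],[0,0,0],[0,0,0],[0,0,0],[0,0,0],[0,0,0],[0,0,0],[0,0,0],[0,0,0],[0,0,0],[0,0,0]],"angular":[[0,0,-0.122],[0,0,-0.122],[0,0,-0.122],[0,0,-0.122],[0,0,-0.122],[0,0,-0.122],[0,0,-0.122],[0,0,-0.122],[0,0,-0.122],[0,0,-0.122],[0,0,-0.122],[0,0,-0.122]]}'
python3 -m pendant '{"grip":[1,1],"linear":[[0,0,0],[0,0,0]],"angular":[[0,0,0],[0,0,0]]}' >/dev/null
python3 - <<'E'
from h import *
o=ctrl.get_obs();im=ctrl.get_image('wrist');cv2.imwrite('pics/w5.png',im[:,:,::-1]);c=cam('wrist',o)
for e in ells(im,140,False,40,6000):print('w',e[0].round(1),e[1].round(1),px2w(c,e[0],50).round(1))
for e in ells(im,60,True,300,6000):print('dark',e[0].round(1),e[1].round(1),px2w(c,e[0],54).round(1))
E
python3 go.py 474.4 205.8 42 1.911
```

```text
t: 9.18
ee_pos: [518.0, 88.0, 215.2]
orientation: [3.062, 0.699, 0.006]
ft_force: [-0.0, 0.1, -1.2]
width: 52.4
grasp_force: 0.0
t: 10.18
ee_pos: [516.7, 87.8, 211.6]
orientation: [-1.803, -2.573, 0.0]
ft_force: [-0.4, 0.2, -0.0]
width: 87.4
grasp_force: 0.0
w [252.4  45.2] [35.5 38.8] [474.1 206.4  50. ]
w [290.4  12.9] [7.2 8.3] [498.1 243.9  50. ]
w [214.4  13. ] [7.2 8.4] [432.1 220.7  50. ]
w [361.4 147.7] [34.1 36.9] [610.4 152.2  50. ]
dark [251.5 175.7] [37.9 42. ] [514.4  88.7  54. ]
dark [362. 148.] [28.5 31.6] [609.6 152.1  54. ]
dark [132.3  84.3] [30.4 33.6] [377.4 135.1  54. ]
pos [516.8  87.8 211.6] yaw 1.91 tilt [ 0.e+00 -2.e-04 -1.e+00] q6 -0.193 w 88.1966624939114 t 10.4
shift tool [125.3  -0.7 169.6] turn z -0.001
```

View pics/w5.png

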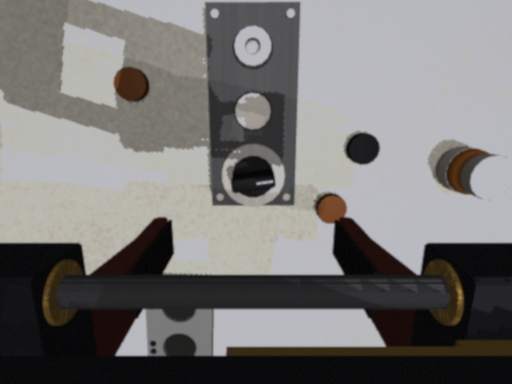

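The knob has turned (pointer now at (265,183)), and the ring at (252,45) is raised at (474.2, 206), as expected. I move above it.

```bash
python3 -m pendant '{"grip":[0.6,0.6,0.6,0.6,0.6,0.6,0.6,0.6,0.6],"linear":[[15,0,10],[30,-0.5,20],[35,0,25],[30,0,25],[15.5,0,25],[0,0,20],[0,0,10],[0,0,0],[0,0,0]],"angular":[[0,0,0],[0,0,0],[0,0,0],[0,0,0],[0,0,0],[0,0,0],[0,0,0],[0,0,0],[0,0,0]]}'
python3 go.py 474.3 206 42 1.911
```

```text
t: 11.15
ee_pos: [474.7, 204.5, 77.5]
orientation: [-1.812, -2.566, 0.001]
ft_force: [0.0, 1.0, -0.0]
width: 70.4
grasp_force: 0.0
pos [474.7 204.5  77.5] yaw 1.912 tilt [-1.e-04 -6.e-04 -1.e+00] q6 0.043 w 70.35569233280665 t 11.15
shift tool [ 1.5  0.1 35.5] turn z 0.001
```

```bash
python3 -m pendant '{"grip":[0.6,0.6,0.6,0.6,0.6],"linear":[[1.3,0,10],[0,0,15],[0,0,8],[0,0,2],[0,0,0]],"angular":[[0,0,0],[0,0,0],[0,0,0],[0,0,0],[0,0,0]]}'
python3 -m pendant '{"grip":[0.2,0,-0.2,-1,-1,-1,-1,-1],"linear":[[0,0,0],[0,0,0],[0,0,0],[0,0,0],[0,0,0],[0,0,0],[0,0,0],[0,0,0]],"angular":[[0,0,0],[0,0,0],[0,0,0],[0,0,0],[0,0,0],[0,0,0],[0,0,0],[0,0,0]]}'
python3 go.py 474.3 206 42 1.911
```

```text
t: 11.57
ee_pos: [474.1, 205.8, 42.3]
orientation: [-1.811, -2.567, 0.001]
ft_force: [0.0, -0.2, 0.1]
width: 69.9
grasp_force: 0.0
t: 12.23
ee_pos: [474.3, 206.2, 42.6]
orientation: [1.81, 2.568, 0.001]
ft_force: [-0.4, 0.9, 2.3]
width: 35.0
grasp_force: 30.0
pos [474.3 206.2  42.6] yaw 1.914 tilt [ 0.e+00  4.e-04 -1.e+00] q6 0.044 w 34.956961327643036 t 12.2333
shift tool [-0.2 -0.   0.6] turn z 0.003
```

```bash
python3 -m pendant '{"grip":[-1,-1,-1,-1,-1,-1,-1],"linear":[[0,0,-3],[0,0,-6],[0,0,-12],[0,0,-20],[0,0,-25],[0,0,-15],[0,0,0]],"angular":[[0,0,0],[0,0,0],[0,0,0],[0,0,0],[0,0,0],[0,0,0],[0,0,0]]}'
python3 go.py 485.6 -111.7 70 1.868
```

```text
t: 12.82
ee_pos: [476.2, 206.9, 127.3]
orientation: [1.808, 2.565, 0.008]
ft_force: [0.5, -1.0, 0.9]
width: 34.8
grasp_force: 30.0
pos [476.2 206.9 127.3] yaw 1.914 tilt [ 3.0e-04  6.4e-03 -1.0e+00] q6 0.044 w 34.806629524392974 t 12.8167
shift tool [-303.2  -98.7   56.6] turn z 0.046
```

```bash
python3 - <<'E'
from h import *
im=ctrl.get_image('side');cv2.imwrite('pics/s1.png',cv2.resize(im[160:310,150:370,::-1],None,fx=3,fy=3))
E
```

```text
(no output)
```

View pics/s1.png

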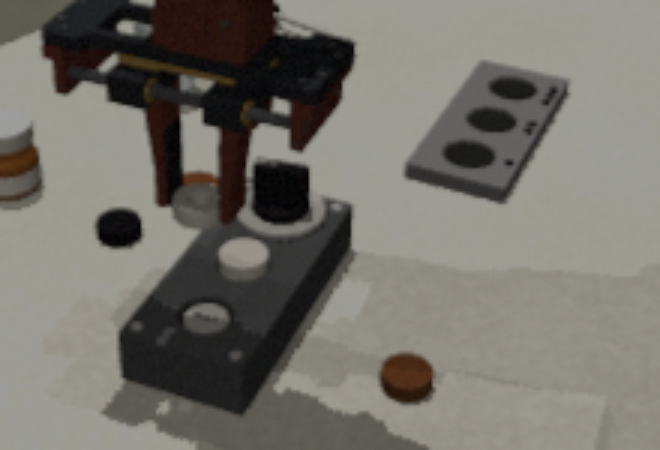

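The ring is held level between the fingers at (197,198), and the disc stays in the mould at (243,258). I carry it to pocket 1.

```bash
python3 -m pendant '{"grip":[-1,-1,-1,-1,-1,-1,-1,-1,-1,-1,-1,-1],"linear":[[-8,-3,0],[-18,-6,0],[-27,-9,0],[-30,-10,0],[-33,-11,0],[-33,-11,0],[-33,-11,0],[-33,-11,0],[-30,-9.5,0],[-28,-9,0],[-20,-6,0],[-10,-3,0]],"angular":[[0,0,0],[0,0,0],[0,0,0],[0,0,0],[0,0,0],[0,0,0],[0,0,0],[0,0,0],[0,0,0],[0,0,0],[0,0,0],[0,0,0]]}'
python3 -m pendant '{"grip":[-1,-1,-1,-1,-1,-1,-1],"linear":[[0,0,10],[0,0,15],[0,0,20],[0,0,20],[0,0,12],[0,0,0],[0,0,0]],"angular":[[0,0,0.04],[0,0,0],[0,0,0],[0,0,0],[0,0,0],[0,0,0],[0,0,0]]}'
python3 go.py 485.6 -111.7 15.6 1.868
python3 - <<'E'
from h import *
o=ctrl.get_obs();im=ctrl.get_image('wrist');cv2.imwrite('pics/w6.png',im[:,:,::-1]);c=cam('wrist',o)
for t in(50,70):
  for e in ells(im,t,True,200,9000):print('dark',e[0].round(1),e[1].round(1),px2w(c,e[0],14).round(1))
im=ctrl.get_image('top')
for e in ells(im,50,True,60,800):print('topdark',e[0],px2w(cam('top'),e[0],14).round(1))
E
```

```text
t: 13.87
ee_pos: [481.1, -115.2, 122.3]
orientation: [-1.812, -2.564, 0.002]
ft_force: [-1.0, 1.5, -0.6]
width: 34.9
grasp_force: 30.0
t: 14.45
ee_pos: [481.1, -112.2, 45.4]
orientation: [-1.859, -2.529, 0.002]
ft_force: [-0.8, -0.0, 0.4]
width: 34.8
grasp_force: 30.0
pos [ 481.1 -112.2   45.4] yaw 1.874 tilt [ 0.0018 -0.0027 -1.    ] q6 -0.557 w 34.840657890744765 t 14.45
shift tool [-0.9  4.6 29.8] turn z 0.006
dark [ 28.1 331.7] [47.6 62. ] [ 354.3 -241.4   14. ]
dark [479.1 329.9] [48. 57.] [ 657.1 -144.4   14. ]
```

View pics/w6.png

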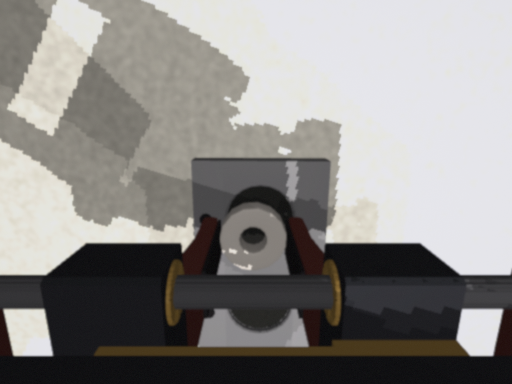

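The ring is over pocket 1: ring column 253, pocket column about 260, so a shift of about 4.5 mm in tool y agrees with the computed one. I check the tray's far edge (corners near (192,158) and (329,158)) against the prediction.

```bash
python3 - <<'E'
from h import *
o=ctrl.get_obs();c=cam('wrist',o);y=np.array([-.293,.956,0]);x=np.array([.956,.293,0])
p1=np.array([485.6,-111.7,14])
for s in(-43,43):print(w2px(c,p1+38*y+s*x))
for u in (192.5,329):print((px2w(c,(u,158.5),14)-p1)@np.c_[x,y])
E
python3 go.py 485.6 -111.7 15.6 1.868
```

```text
[189.03620626 157.49038063]
[328.81780793 158.13105003]
[-40.8850354  37.3771371]
[43.11709559 37.76434463]
pos [ 482.4 -112.6   46.7] yaw 1.874 tilt [ 0. -0. -1.] q6 -0.557 w 34.48620486423127 t 14.55
shift tool [-0.1  3.4 31.1] turn z 0.006
```

```bash
python3 -m pendant '{"grip":[-1,-1,-1,-1,-1,-1,-1],"linear":[[0,2,0],[0,1.7,0],[0,0,6],[0,0,12],[0,0,7],[0,0,3],[0,0,0]],"angular":[[0,0,0],[0,0,0],[0,0,0],[0,0,0],[0,0,0],[0,0,0],[0,0,0]]}'
python3 -m pendant '{"grip":[-1,-1],"linear":[[0,0,0],[0,0,0]],"angular":[[0,0,0],[0,0,0]]}'
python3 go.py 485.8 -111.7 15.6 1.868
```

```text
t: 15.13
ee_pos: [485.3, -111.5, 17.7]
orientation: [-1.86, -2.53, 0.001]
ft_force: [0.2, 0.5, -1.2]
width: 34.8
grasp_force: 30.0
t: 15.3
ee_pos: [486.0, -111.7, 18.7]
orientation: [1.861, 2.531, 0.0]
ft_force: [-1.7, 0.2, 0.0]
width: 34.7
grasp_force: 30.0
pos [ 486.  -111.7   18.7] yaw 1.874 tilt [-1.e-04  2.e-04 -1.e+00] q6 -0.553 w 34.72885641562081 t 15.3
shift tool [ 0.  -0.2  3.1] turn z 0.006
```

```bash
python3 -m pendant '{"grip":[-1,-1,-1,-1],"linear":[[0,0,1],[0,0,1],[0,0,0.8],[0,0,0]],"angular":[[0,0,0],[0,0,0],[0,0,0],[0,0,0]]}'
python3 -m pendant '{"grip":[-1],"linear":[[0,0,0]],"angular":[[0,0,0]]}'
```

```text
t: 15.63
ee_pos: [486.0, -111.7, 15.8]
orientation: [1.861, 2.531, 0.0]
ft_force: [0.8, -0.4, -0.2]
width: 34.9
grasp_force: 30.0
t: 15.72
ee_pos: [486.0, -111.7, 15.7]
orientation: [1.861, 2.531, 0.0]
ft_force: [0.6, 0.0, -0.6]
width: 34.9
grasp_force: 30.0
```

```bash
python3 -m pendant '{"grip":[-0.15,-0.1,0.1,0.3,0.3,0.3,0.3,0.3,0.3,0.3,0.3],"linear":[[0,0,0],[0,0,0],[0,0,0],[0,0,0],[0,0,0],[0,0,-8],[0,0,-18],[0,0,-30],[0,0,-30],[0,0,-25],[0,0,0]],"angular":[[0,0,0],[0,0,0],[0,0,0],[0,0,0],[0,0,0],[0,0,0],[0,0,0],[0,0,0],[0,0,0],[0,0,0],[0,0,0]]}'
python3 go.py 494.2 149.6 75 1.911
python3 - <<'E'
from h import *
o=ctrl.get_obs();im=ctrl.get_image('wrist');cv2.imwrite('pics/w7.png',im[:,:,::-1]);c=cam('wrist',o)
for t in (120,140,160):
  for e in ells(im,t,False,200,9000):print('w',t,e[0].round(1),e[1].round(1),px2w(c,e[0],23).round(1))
for e in ells(im,50,True,200,9000):print('dark',e[0].round(1),e[1].round(1),px2w(c,e[0],14).round(1))
E
```

```text
t: 16.63
ee_pos: [488.7, -112.3, 131.6]
orientation: [1.856, 2.525, 0.005]
ft_force: [0.5, 0.3, -0.7]
width: 56.8
grasp_force: 0.0
pos [ 488.7 -112.3  131.6] yaw 1.874 tilt [-0.0042  0.0069 -1.    ] q6 -0.553 w 56.82340582982939 t 16.6333
shift tool [248.6  83.   56.1] turn z -0.037
w 120 [249.2 185.8] [37.4 38.9] [ 485.5 -111.2   23. ]
w 120 [249.1 185. ] [17.5 18. ] [ 485.2 -110.6   23. ]
dark [248.9 246.9] [39.5 42.4] [ 503.3 -170.4   14. ]
```

View pics/w7.png

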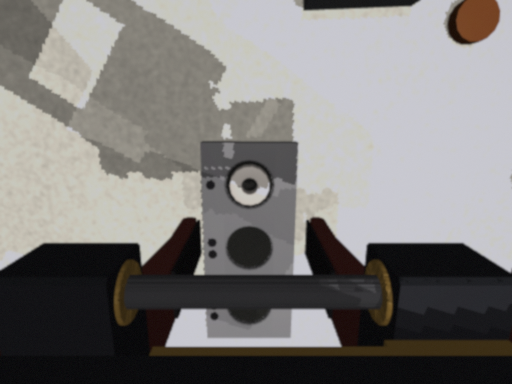

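The ring sits centred in the one-pip pocket at (249,185), and pocket 2 is at (503.3, -170.5). Now the disc.

```bash
python3 -m pendant '{"grip":[0.6,0.6,0.6,0.6,0.6,0.6,0.6,0.6,0.6,0.6,0.6],"linear":[[10,3,0],[20,7,0],[30,10,0],[32,11,0],[32,11,0],[32,11,0],[32,10,0],[29,9,0],[21,7,0],[10,4,0],[0,0,0]],"angular":[[0,0,-0.037],[0,0,0],[0,0,0],[0,0,0],[0,0,0],[0,0,0],[0,0,0],[0,0,0],[0,0,0],[0,0,0],[0,0,0]]}'
python3 -m pendant '{"grip":[0.6,0.6,0.6,0.6,0.6],"linear":[[0,0,15],[0,0,25],[0,0,10],[0,0,0],[0,0,0]],"angular":[[0,0,0],[0,0,0],[0,0,0],[0,0,0],[0,0,0]]}' >/dev/null
python3 go.py 494.2 149.6 42.4 1.911
```

```text
t: 17.6
ee_pos: [480.8, 151.7, 125.5]
orientation: [-1.808, -2.568, 0.002]
ft_force: [-0.2, -0.2, 0.0]
width: 70.3
grasp_force: 0.0
pos [481.1 148.9  76.1] yaw 1.91 tilt [ 1.0e-04 -2.5e-03 -1.0e+00] q6 -0.063 w 70.31316836778151 t 18.0167
shift tool [-3.7 12.7 33.7] turn z -0.001
```

```bash
python3 -m pendant '{"grip":[0.6,0.6,0.6,0.6,0.6],"linear":[[-1,4,0],[-1.7,5.7,0],[-1,3,0],[0,0,0],[0,0,0]],"angular":[[0,0,0],[0,0,0],[0,0,0],[0,0,0],[0,0,0]]}' >/dev/null
python3 go.py 494.2 149.6 42.4 1.911
```

```text
pos [495.6 150.7  77.1] yaw 1.911 tilt [-0.      0.0011 -1.    ] q6 -0.068 w 70.04650658872465 t 18.4333
shift tool [-0.6 -1.7 34.7] turn z -0.0
```

```bash
python3 -m pendant '{"grip":[0.6,0.6,0.6,0.6,0.6,0.6],"linear":[[-0.5,-1,0],[0,0,10],[0,0,15],[0,0,7.5],[0,0,2],[0,0,0]],"angular":[[0,0,0],[0,0,0],[0,0,0],[0,0,0],[0,0,0],[0,0,0]]}' >/dev/null
python3 -m pendant '{"grip":[0.6],"linear":[[0,0,0]],"angular":[[0,0,0]]}'
python3 go.py 494.2 149.6 42.4 1.911
```

```text
t: 19.02
ee_pos: [494.2, 149.8, 42.1]
orientation: [-1.813, -2.565, 0.0]
ft_force: [0.4, -0.3, 0.0]
width: 70.3
grasp_force: 0.0
pos [494.2 149.8  42.1] yaw 1.911 tilt [ 0.e+00 -3.e-04 -1.e+00] q6 -0.069 w 70.27717221053553 t 19.0167
shift tool [-0.2 -0.  -0.3] turn z -0.0
```

```bash
python3 -m pendant '{"grip":[0.2,0,-0.2,-1,-1,-1,-1,-1],"linear":[[0,0,0],[0,0,0],[0,0,0],[0,0,0],[0,0,0],[0,0,0],[0,0,0],[0,0,0]],"angular":[[0,0,0],[0,0,0],[0,0,0],[0,0,0],[0,0,0],[0,0,0],[0,0,0],[0,0,0]]}'
python3 -m pendant '{"grip":[-1,-1,-1,-1,-1,-1,-1,-1],"linear":[[0,0,-3],[0,0,-6],[0,0,-12],[0,0,-20],[0,0,-25],[0,0,-15],[0,0,0],[0,0,0]],"angular":[[0,0,0],[0,0,0],[0,0,0],[0,0,0],[0,0,0],[0,0,0],[0,0,0],[0,0,0]]}'
python3 go.py 503.5 -170.6 70 1.911
```

```text
t: 19.68
ee_pos: [494.3, 149.8, 42.3]
orientation: [1.813, 2.565, 0.0]
ft_force: [-0.1, 0.4, 1.8]
width: 35.0
grasp_force: 30.0
t: 20.35
ee_pos: [494.9, 150.0, 124.5]
orientation: [1.812, 2.564, 0.003]
ft_force: [-0.2, -0.1, -0.2]
width: 34.9
grasp_force: 30.0
pos [494.9 150.  124.5] yaw 1.911 tilt [-2.0e-04  2.8e-03 -1.0e+00] q6 -0.069 w 34.939788939174626 t 20.35
shift tool [-305.1  -99.    54.3] turn z -0.0
```

```bash
python3 -m pendant '{"grip":[-1,-1,-1,-1,-1,-1,-1,-1,-1,-1,-1,-1],"linear":[[-8,-3,0],[-18,-6,0],[-28,-9,0],[-31,-10,0],[-33,-11,0],[-33,-11,0],[-33,-11,0],[-33,-11,0],[-30,-9,0],[-28,-9,0],[-20,-6,0],[-10,-3,0]],"angular":[[0,0,0],[0,0,0],[0,0,0],[0,0,0],[0,0,0],[0,0,0],[0,0,0],[0,0,0],[0,0,0],[0,0,0],[0,0,0],[0,0,0]]}'
python3 -m pendant '{"grip":[-1,-1,-1,-1,-1,-1,-1],"linear":[[0,0,10],[0,0,15],[0,0,20],[0,0,20],[0,0,12],[0,0,0],[0,0,0]],"angular":[[0,0,0],[0,0,0],[0,0,0],[0,0,0],[0,0,0],[0,0,0],[0,0,0]]}' >/dev/null
python3 -m pendant '{"grip":[-1],"linear":[[0,0,0]],"angular":[[0,0,0]]}' >/dev/null
python3 go.py 503.5 -170.6 15.3 1.911
```

```text
t: 21.35
ee_pos: [501.5, -173.3, 122.0]
orientation: [-1.816, -2.562, 0.001]
ft_force: [0.0, 0.3, -0.1]
width: 35.1
grasp_force: 30.0
pos [ 502.9 -170.3   46.5] yaw 1.911 tilt [-1.e-04  2.e-04 -1.e+00] q6 -0.69 w 35.3038465073125 t 22.0167
shift tool [-0.4  0.5 31.2] turn z 0.0
```

```bash
python3 -m pendant '{"grip":[-1,-1,-1,-1,-1,-1,-1],"linear":[[-0.3,0.5,4],[0,0,10],[0,0,9],[0,0,4],[0,0,1],[0,0,0],[0,0,0]],"angular":[[0,0,0],[0,0,0],[0,0,0],[0,0,0],[0,0,0],[0,0,0],[0,0,0]]}' >/dev/null
python3 -m pendant '{"grip":[-1],"linear":[[0,0,0]],"angular":[[0,0,0]]}' >/dev/null
python3 go.py 503.5 -170.6 15.5 1.911
```

```text
pos [ 503.3 -171.    18.3] yaw 1.911 tilt [-2.e-04  3.e-04 -1.e+00] q6 -0.69 w 34.86347821149186 t 22.6833
shift tool [0.3 0.3 2.8] turn z -0.0
```

```bash
python3 -m pendant '{"grip":[-1,-1,-1,-1,-1],"linear":[[0,0,1],[0,0,1],[0,0,0.8],[0,0,0],[0,0,0]],"angular":[[0,0,0],[0,0,0],[0,0,0],[0,0,0],[0,0,0]]}'
python3 -m pendant '{"grip":[-0.15,-0.1,0.1,0.3,0.3,0.3,0.3,0.3,0.3,0.3,0.3,0.3],"linear":[[0,0,0],[0,0,0],[0,0,0],[0,0,0],[0,0,0],[0,0,-8],[0,0,-18],[0,0,-30],[0,0,-30],[0,0,-25],[0,0,0],[0,0,0]],"angular":[[0,0,0],[0,0,0],[0,0,0],[0,0,0],[0,0,0],[0,0,0],[0,0,0],[0,0,0],[0,0,0],[0,0,0],[0,0,0],[0,0,0]]}'
python3 - <<'E'
from h import *
o=ctrl.get_obs();im=ctrl.get_image('wrist');cv2.imwrite('pics/w8.png',im[:,:,::-1]);c=cam('wrist',o)
for e in ells(im,120,False,200,9000):print('w',e[0].round(1),e[1].round(1),px2w(c,e[0],23).round(1))
E
```

```text
t: 23.1
ee_pos: [503.2, -170.9, 15.4]
orientation: [1.814, 2.565, 0.0]
ft_force: [-0.4, 1.0, -0.1]
width: 35.1
grasp_force: 30.0
t: 24.1
ee_pos: [504.2, -171.2, 128.2]
orientation: [1.811, 2.562, 0.002]
ft_force: [-0.5, 0.2, -0.7]
width: 57.0
grasp_force: 0.0
w [251.5 188.1] [38.4 39.3] [ 502.6 -170.7   23. ]
w [255.7 114.2] [41.  42.9] [ 485.4 -111.    23. ]
w [255.6 114.7] [19.1 19.5] [ 485.4 -111.4   23. ]
```

View pics/w8.png

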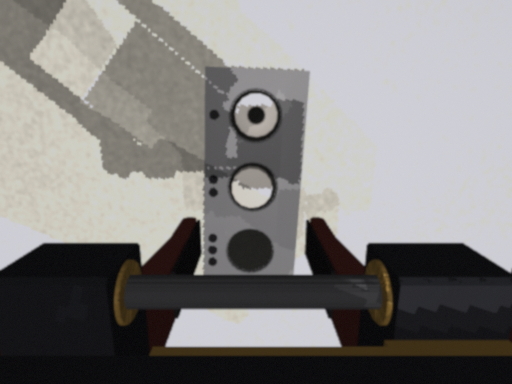

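The ring at (256,114) lies in the one-pip pocket and the disc at (252,187) in the two-pip pocket. Both are centred and flat, and the gripper is clear.

```bash
python3 -c "
from workcell import ctrl
print(ctrl.close_job())"
```

```text
the job is handed in; nothing more can be done
None
```

I turned the knob to its stop, laid the ring in the one-pip pocket and the disc in the two-pip pocket, and handed the job in at about 24 s; no verdict came back, but the last picture showed both pieces centred and flat.

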